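Pack the last paint jar and latch the crate's retaining bar

ROBOT

A 6-joint arm with a two-finger parallel gripper is mounted at the origin on the work surface. World frame = base frame: x ahead of the robot, y to its left, z up, the work surface at z = 0. Lengths are in m, angles in rad, forces in N, time in s.
With the tool pointing down it reaches from about 0.3 to 0.95 m from the base axis. Payload 3.1 kg.
Tool frame: the origin (TCP) lies at the centre of the arm's flange, where the gripper is bolted on; the fingertips stand 173 mm ahead of it and the grasp point (between the pads) lies 155 mm ahead of it (r.grip_depth is the distance from the TCP to the grasp point, in m); z points along the fingers, y is the line along which they close (so a half turn about z gives the same grasp; the last joint's range is limited). The gripper opens to 85 mm and grips with 20 to 120 N. Pads are 22 mm wide; open, the fingers measure 114 mm over their backs; the gripper's body (76 mm by 85 mm) begins 54 mm behind the grasp point. The pads swing forward as they close: fully open they stand 13 mm farther back than shut.
Start: joints at [1.231, 0.308, 1.634, -0, 1.2, -0.07], TCP at [0.167, 0.602, 0.405] pointing down, gripper open.
Joint ranges: [-3.06, 3.06], [-0.79, 1.96], [0.05, 2.63], [-1.19, 4.34], [0.05, 2.64], [-2.94, 2.94]. Speed limits (rad/s): [2.79, 2.79, 3.14, 3.14, 3.14, 3.14].

INTERFACE

Orientations are given as [roll, pitch, yaw] about the fixed x, y, z axes, in that order (R = Rz(yaw) Ry(pitch) Rx(roll)).
In Python, from rig import r gives the robot as it stands.
- The arm moves only by the tool jog_arm, never from a script. Its argument "rows" is a list of rows, each an object with "delta_rot": the turn, a rotation vector about the world's x, y, z in rad, a list of three; "dp": the shift along the world's x, y, z in m, a list of three; "fingers": the opening, from 0 (shut) to 1 (fully open). In form: [{"delta_rot": [rx, ry, rz], "dp": [dx, dy, dz], "fingers": fingers}, ...]. A call has 1 to 20 rows; each row is the pose to reach, as a shift and turn from the pose commanded when the call began; what a row does not reach only later rows make up. A row lasts 1/8 s, in which the tool goes at most 62.5 mm and 10.7 degrees, less where a joint would pass 70% of its speed; a pose out of reach is approached as far as the arm can. A call with a gripper value outside its range is refused whole. The fingers move at their own pace and stop on an object; "grip_force" is the grip in N (left out, the last holds). Time passes only in rows, so rows that repeat a pose let the fingers close. It gives the time, the measured TCP pose, the force, the opening and the grip force at its end, in the units of the state.
- r.sense(): the state, without advancing time (a new reading comes with each control period).
- r.capture(name): name is "scene" or "top"; returns the picture (420x560x3 uint8, red, green, blue); there is no depth.
- r.camera_info(name): a dict with "intrinsics" (3x3 intrinsics, pixels), "k1" (the pictures are not rectified: a ray, as slopes to the right and down, at radius r is drawn at 1 + k1 r^2 times it, then the intrinsics apply), "camera_from_world" (4x4, takes a point from world to camera coordinates). Camera axes: x right, y down, z forward; pixel columns grow to the right and rows downward; lengths in m; the calibration is good to about 2 mm. A picture is of the moment at which its call begins. camera_info takes no time and is no camera call.
- r.hand_in(): hands the job in; it is judged then, once.
The state is a dict: "time": time; "qpos": joint angles; "dq": joint speeds; "joint_torque": joint torques, N m; "ee_pos": TCP position; "tcp_rot": TCP orientation; "wrist_force": force on the tool from outside, world axes, zero at the start; "moment": the same for the moment, N m; "opening": finger opening in m; "grasp_force": force on a finger pad.
Only numpy, scipy, OpenCV 4.12 (cv2) and the standard library are available. Lean on these libraries where they do the work, as an engineer would, in place of code of your own. Each camera call takes 0.05 s, during which the arm holds its last target. There are 200 camera calls.

TASK

Lift the purple paint jar out of the terracotta dish and set it down, without dropping it, upright in the empty slot of the wooden crate, marked with a purple dot. Then swing the crate's retaining bar over the jars and down until it rests fully home in its forked catch, and let go. Leave the other jars standing where they are, and do not disturb the can, bottle, mug or brush.

Things in the scene. Friction and masses are not known exactly. Their poses are not given: they have to be found in the camera images.
- jar_purple: The purple paint jar, closed cylinder 38 mm in diameter and 70 mm tall, the colour of its name with a thin white band; origin at the centre of its underside. It starts standing in the terracotta dish with two other jars; about 60 to 130 g.
- jar_yellow: The yellow paint jar, closed cylinder 38 mm in diameter and 70 mm tall, the colour of its name with a thin white band; origin at the centre of its underside. Stands in the dish; leave it there.
- jar_green: The green paint jar, closed cylinder 38 mm in diameter and 70 mm tall, the colour of its name with a thin white band; origin at the centre of its underside. Stands in the dish; leave it there.
- jar_red: The red paint jar, closed cylinder 38 mm in diameter and 70 mm tall, the colour of its name with a thin white band; origin at the centre of its underside. Stands in a slot of the crate; leave it there.
- jar_blue: The blue paint jar, closed cylinder 38 mm in diameter and 70 mm tall, the colour of its name with a thin white band; origin at the centre of its underside. Stands in a slot of the crate; leave it there.
- dish: Round terracotta dish, heavy, does not move: 192 mm across at the rim, inner floor 6 mm and rim 34 mm above the table, inner floor radius 82 mm. Origin at the centre of its underside, on the table.
- crate: Low wooden crate fixed to the table, 66 mm (its x) by 170 mm (its y), floor 8 mm and walls 30 mm above the table; origin on the table under its centre. Three slots in a row along its y, centres at y = -52, 0, +52 mm, each 50 mm (x) by 46 mm (y); one is empty. At its +y end a hinge post 98 mm high, 30 mm wide (x).
- catch (a point): Top of the steel forked catch at the crate's -y end (crate x = 0, y = -93 mm), 98 mm above the table; the fork is 24 mm wide (x) and 12 mm deep (y). The bar rests between its prongs, 10 mm below this point.
- dot: Flat purple dot, 34 mm in diameter, on the floor of the empty slot; origin at its centre on the slot floor, 8 mm above the table.
- bar (a joint): Angle of the crate's retaining bar, a flat aluminium bar (12 by 6 mm) hinged on the crate's hinge post: 0 = lying level over the jars and down in the forked catch; about 1.57 = straight up; more = leaning outwards, away from the crate. Stiff: it stays where it is left and takes about 1 N at its end to move. Closed, it clears seated jars by 7 mm.
- bar_hinge (a point): Point on the bar's hinge axis, 88 mm above the table, at crate x = 0, y = +102 mm. The axis is level, along the crate's x.
- bar_handle (a point): Centre of the red round cross-handle at the bar's free end, 227 mm from the hinge axis. It is 12 mm thick, 100 mm long, parallel to the hinge axis, reaching 50 mm to both sides of the bar; closed, it lies at crate y = -125 mm, 88 mm above the table, outside the catch.
- can: Green drinks can, 66 mm in diameter, 122 mm tall, standing; origin at the centre of its underside. Bystander.
- bottle: White plastic bottle with a blue cap, 56 mm in diameter, 150 mm tall, standing behind the crate; origin at the centre of its underside. Bystander.
- mug: Blue mug, 76 mm in diameter, 85 mm tall, standing near the robot; origin at the centre of its underside. Bystander.
- brush: Broad flat brush with a wooden handle, 190 mm long, lying behind the crate; origin under its middle. Bystander.
There are look-alikes about, which are no part of the job. Of the things that look like the jar_red, the middle-sized one is meant. What is shaped like the jar_purple but grey is not meant.

How it is judged:
On the way, in this order (a step that is already met when the one before it is completed fails the run):
1. the purple jar stands seated in the empty slot, the bar still open (horizontal distance between jar_purple and dot below 0.009 m and z of jar_purple in the frame of dot below 0.005 m and angle between jar_purple's own z axis and vertical below 0.12 rad and value of joint bar above 0.8 rad), for 0.2 s.
2. the bar is down in its catch (value of joint bar below 0.05 rad), for 0.2 s.
At the end, for the whole second after the job is handed in: The purple jar is upright (within 0.12 rad) and at rest on the floor of the dotted slot (its underside within 5 mm of the floor, centre within 9 mm of the dot's); the bar is within 0.05 rad of fully closed; the other four jars stand upright (within 0.15 rad) (horizontal distance between jar_purple and dot below 0.009 m and z of jar_purple in the frame of dot below 0.005 m and angle between jar_purple's own z axis and vertical below 0.12 rad and value of joint bar below 0.05 rad and linear speed of jar_purple below 0.02 m/s and angle between each of jar_yellow, jar_green, jar_red, jar_blue's own z axis and vertical below 0.15 rad); the robot touches nothing.
It fails at once if a jar that should be left alone is moved more than 25 mm or tipped (distance of any of jar_yellow, jar_green, jar_red, jar_blue from where it was at the start of the episode above 0.025 m or angle between any of jar_yellow, jar_green, jar_red, jar_blue's own z axis and vertical above 0.4 rad).
It fails at once if the can, bottle, mug or brush is pushed more than 30 mm away (distance of any of can, bottle, mug, brush from where it was at the start of the episode above 0.03 m).
It fails at once if the purple jar is let go more than 30 mm above the floor of its slot (dropped in) (horizontal distance between jar_purple and dot below 0.04 m and z of jar_purple in the frame of dot above 0.03 m and contact force between jar_purple and anything else below 0.05 N).
It also fails if it takes over 64 s, if anything falls off the work surface, if the arm or the gripper's body presses on something with over 40 N, if the wrist force passes 120 N, or if a joint passes its speed limit or range.

## Working session

There is one attempt and no reset: what is moved stays moved. The work goes in short steps, Python scripts to look and compute and a tool call to move; the robot and the scene stay as the last step left them, time stands still between calls to the robot, and variables do not carry over. Pictures are saved under pics/ and viewed, at most 10 in all, crops included, and the job is handed in when it is done.

Besides the shell and the picture viewer there is one more tool, called after "Emit:" in YAML: its name, and indented under it one key for each argument. jog_arm: Moves the arm, as the interface text tells. Its arguments: {"type":"object","properties":{"rows":{"type":"array","items":{"type":"object","properties":{"delta_rot":{"type":"array","items":{"type":"number"}},"dp":{"type":"array","items":{"type":"number"}},"fingers":{"type":"number"}}}},"grip_force":{"type":"number"}},"required":["rows"]}

```bash
mkdir -p pics; cat > h.py <<'E'
import numpy as np,cv2
from rig import r
def cam(n):
    c=r.camera_info(n);return np.array(c["intrinsics"]),c["k1"],np.array(c["camera_from_world"])
def ray(n,uv):
    K,k1,T=cam(n);d=np.array([k1,0,0,0],float) if np.isscalar(k1) else k1
    p=cv2.undistortPoints(np.array([[uv]],float),K,np.array([k1,0,0,0.]))[0,0]
    R=T[:3,:3];return -R.T@T[:3,3],R.T@np.array([p[0],p[1],1])
def onz(n,uv,z):
    o,d=ray(n,uv);return o+d*(z-o[2])/d[2]
def proj(n,P):
    K,k1,T=cam(n);return cv2.projectPoints(np.array(P,float).reshape(-1,3),cv2.Rodrigues(T[:3,:3])[0],T[:3,3],K,np.array([k1,0,0,0.]))[0][:,0]
def save(n,f):
    im=r.capture(n);cv2.imwrite(f,im[:,:,::-1]);return im
E
python3 - <<'E'
from h import *
for n in("scene","top"):
    im=save(n,f"pics/{n}0.png");o,d=ray(n,(280,210));print(n,o,d,cam(n)[1])
print(r.sense())
E
```

```text
scene [1.05654393 0.18820183 0.65973818] [-0.65966213 -0.28538194 -0.6953193 ] -0.029532061410614107
top [ 0.37243636 -0.0621449   1.04290407] [ 0.1558103   0.02291959 -0.98766162] 0.057085863454167836
{'time': 0.1, 'qpos': array([ 1.23130848e+00,  3.08916304e-01,  1.63506365e+00, -1.13652413e-05,
        1.19970255e+00, -6.96876970e-02]), 'dq': array([ 0.00057053, -0.00286577, -0.00215751, -0.00040838,  0.00018807,
        0.00183744]), 'joint_torque': array([-8.61647040e-04, -4.16401827e+01, -2.77648419e+01, -1.65039796e-04,
        3.90880101e-03,  1.04895442e-06]), 'ee_pos': array([0.16647819, 0.60201935, 0.40356046]), 'tcp_rot': array([-3.13950714e+00, -1.34961593e-04,  2.87179649e+00]), 'wrist_force': array([-0.31848506, -0.60584603,  0.78725271]), 'moment': array([-0.03619036, -0.02198229, -0.00309852]), 'grasp_force': 0.0, 'opening': 0.08542592329667487}
```

View pics/scene0.png

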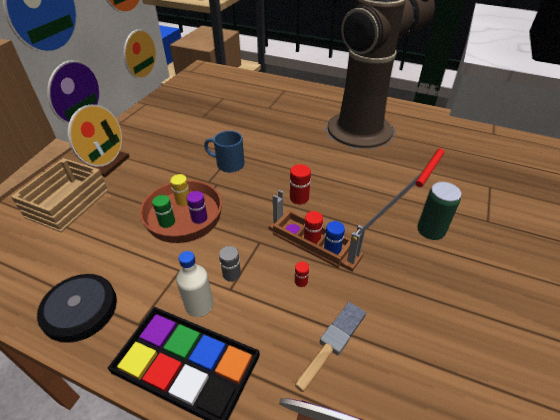

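View pics/top0.png

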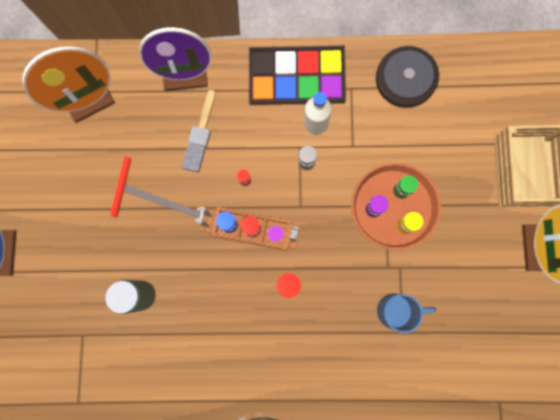

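The top view shows these candidates:
- **Purple:** the jar in the dish at (377,205) is the target. The grey look-alike at (308,157) is not meant, and the flat dot is at (276,233).
- **Red:** small at (243,177), middle-sized in the crate at (250,226), large at (289,285). The one in the crate is jar_red.
- **Crate:** hinge post at about (202,215), catch at about (295,233), handle at about (121,187).

I'll measure next and confirm in a crop.

```bash
python3 - <<'E'
from h import *
ims={n:cv2.imread(f"pics/{n}0.png") for n in("scene","top")}
def comps(n,lo,hi,amin=25):
    h=cv2.cvtColor(ims[n],cv2.COLOR_BGR2HSV);m=cv2.inRange(h,lo,hi)
    k,l,s,c=cv2.connectedComponentsWithStats(m)
    return [(c[i].round(1),s[i]) for i in range(1,k) if s[i][4]>=amin],l
for n in ims:
  for nm,lo,hi in(("purple",(130,120,50),(155,255,255)),("red",(0,220,100),(4,255,255)),("blue",(108,180,80),(125,255,255)),("yellow",(25,180,100),(33,255,255)),("green",(50,150,40),(80,255,255))):
    for c,s in comps(n,lo,hi)[0]: print(n,nm,c,s)
for p in [(377,205),(276,233),(202,215),(295,233),(390,205),(121,187)]: print(p,onz("top",p,.076).round(3),onz("top",p,.008).round(3))
a=cv2.resize(ims["top"][150:290,90:450],None,fx=2.2,fy=2.2,interpolation=cv2.INTER_CUBIC)
b=cv2.resize(ims["scene"][140:290,130:470],(792,280),interpolation=cv2.INTER_CUBIC)
cv2.imwrite("pics/crop.png",np.vstack([a,b]))
E
```

```text
scene purple [72.5 86.9] [  51   63   48   59 1526]
scene purple [195.5 198.8] [187 191  17  18 235]
scene purple [200.1 215.4] [193 207  14  16 152]
scene purple [292.9 227.9] [286 224  14  10  92]
scene purple [158.  330.1] [139 314  38  34 736]
scene blue [41.3 19.8] [   7    0   68   50 1941]
scene blue [168.9  39.3] [160  26  20  37 366]
scene blue [335.7 229.2] [327 222  18  18 226]
scene blue [338.3 247.2] [336 242   6  12  49]
scene blue [186.9 258.7] [179 252  16  16 181]
scene blue [207.  351.7] [189 335  36  35 766]
scene yellow [132.7 368.9] [117 357  35  20  56]
scene green [106.3 146.6] [102 143   9   9  27]
scene green [ 94.1 154.7] [ 89 150  10  10  41]
scene green [161.5 203.4] [153 196  18  17 226]
scene green [166.7 219.6] [157 211  18  16 163]
scene green [182. 341.] [164 325  37  35 739]
top purple [173.1  49.8] [ 143   33   65   39 1312]
top purple [182.6  74.1] [163  70  39   8 164]
top purple [331.4  86. ] [321  76  21  22 436]
top purple [378.4 204.2] [369 196  19  18 263]
top purple [275.1 233. ] [268 226  15  15 178]
top yellow [330.6  61.1] [321  50  20  23 451]
top yellow [413.1 221. ] [404 212  19  19 286]
top green [308.   86.4] [301  78  16  19 255]
top green [408.4 184.1] [402 177  14  15 169]
(377, 205) [ 0.533 -0.241  0.076] [ 0.544 -0.253  0.008]
(276, 233) [ 0.477 -0.031  0.076] [ 0.484 -0.029  0.008]
(202, 215) [0.516 0.123 0.076] [0.526 0.136 0.008]
(295, 233) [ 0.477 -0.07   0.076] [ 0.484 -0.071  0.008]
(390, 205) [ 0.533 -0.267  0.076] [ 0.544 -0.282  0.008]
(121, 187) [0.578 0.293 0.076] [0.592 0.318 0.008]
```

View pics/crop.png

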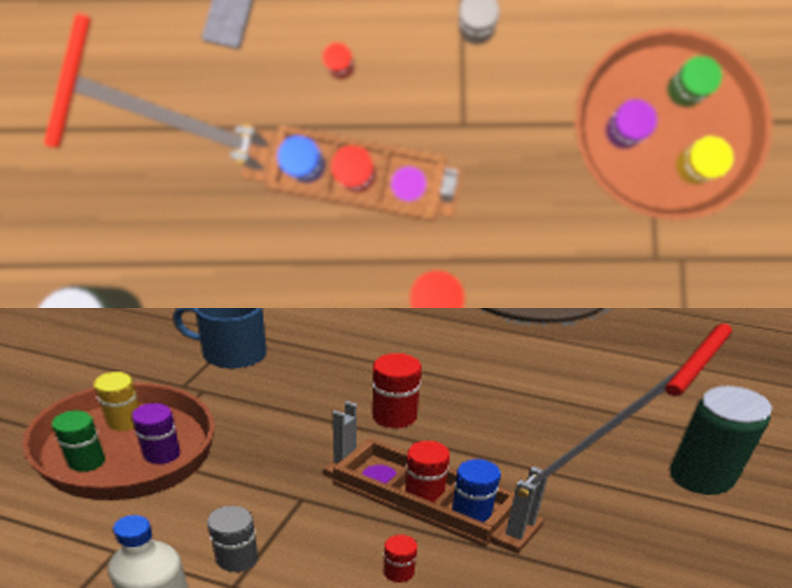

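The crop confirms the picks. The purple lid is at about (379,204) and the dot is at (275,233) beside the catch. The red jar in the crate is the middle-sized red one. The bar leans outwards, away from the crate. Next I'll compute 3D positions.

```bash
cat >> h.py <<'E'
def tri(a,b):
    A=[];y=[]
    for n,uv in(("top",a),("scene",b)):
        o,d=ray(n,uv);d=d/np.linalg.norm(d);M=np.eye(3)-np.outer(d,d);A.append(M);y.append(M@o)
    A=np.vstack(A);y=np.hstack(y);p=np.linalg.lstsq(A,y,rcond=None)[0]
    return p.round(4),round(float(np.linalg.norm(A@p-y)),4)
E
python3 - <<'E'
from h import *
for nm,t,s,z in(("purple",(378.8,204.2),(195.5,198.8),.076),("yellow",(413.1,221),None,.076),("green",(409,184.4),(161.5,203.4),.076),("red",(250,225.5),None,.078),("blue",(225.5,221),(335.7,229.2),.078),("dot",(275.1,233),(292.9,228.3),.008)):
    print(nm,onz("top",t,z).round(4), s and (onz("scene",s,z).round(4),tri(t,s)))
for n in("top","scene"):
    im=cv2.imread(f"pics/{n}0.png");h=cv2.cvtColor(im,cv2.COLOR_BGR2HSV)
    m=cv2.inRange(h,(0,200,100),(7,255,255))|cv2.inRange(h,(172,200,100),(180,255,255))
    for c in cv2.findContours(m,cv2.RETR_EXTERNAL,cv2.CHAIN_APPROX_NONE)[0]:
        if cv2.contourArea(c)>25: print(n,[np.round(q,1) for q in cv2.minAreaRect(c)])
E
```

```text
purple [ 0.5347 -0.2443  0.076 ] (array([ 0.5442, -0.2383,  0.076 ]), (array([ 0.536 , -0.2457,  0.0666]), 0.0007))
yellow [ 0.4988 -0.3127  0.076 ] None
green [ 0.5755 -0.3079  0.076 ] (array([ 0.5866, -0.2991,  0.076 ]), (array([ 0.5774, -0.3099,  0.0643]), 0.0014))
red [0.4929 0.0226 0.078 ] None
blue [0.5029 0.0734 0.078 ] (array([0.5115, 0.0767, 0.078 ]), (array([0.5039, 0.0748, 0.0698]), 0.0005))
dot [ 0.4843 -0.0269  0.008 ] (array([ 0.4821, -0.0281,  0.008 ]), (array([ 0.4841, -0.0271,  0.0104]), 0.0002))
top [array([121.6, 186.8]), array([ 4.3, 58.9]), np.float64(15.8)]
scene [array([161.7, 370.9]), array([26.4, 34.1]), np.float64(31.0)]
scene [array([302.3, 267.4]), array([14.3, 11.2]), np.float64(26.6)]
scene [array([314.1, 218.3]), array([18.3, 13.9]), np.float64(26.6)]
scene [array([305.5, 194.5]), array([15.,  5.]), np.float64(90.0)]
scene [array([301.5, 171.8]), array([21.4, 15.3]), np.float64(35.5)]
scene [array([430.8, 165.8]), array([ 7.2, 40.5]), np.float64(33.7)]
scene [array([ 87., 129.]), array([14., 12.]), np.float64(90.0)]
scene [array([136. ,  47.5]), array([11.,  6.]), np.float64(90.0)]
```

```bash
python3 - <<'E'
from h import *
print(tri((121.6,186.8),(430.8,165.8)))
P=tri((121.6,186.8),(430.8,165.8))[0]
a=np.radians(15.8);v=np.array([-np.sin(a),np.cos(a)])*27
E1=onz("top",np.array((121.6,186.8))+v,P[2]);E2=onz("top",np.array((121.6,186.8))-v,P[2])
d=E2-E1;print("handle dir",np.degrees(np.arctan2(d[1],d[0])),np.linalg.norm(d))
D=np.array([.4843,-.0269])
for th in np.radians([9,10,11,12,13]):
    cy=np.array([np.sin(th),np.cos(th)]);H=np.r_[D+cy*.154,.088];w=P-H
    print(np.degrees(th),H,"|w|",np.linalg.norm(w),"along,perp",w[:2]@cy,w[0]*cy[1]-w[1]*cy[0],"ang",np.arctan2(w[2],-(w[:2]@cy)),"hinge px",proj("top",H),"catch",proj("top",np.r_[D-cy*.041,.098]),proj("scene",np.r_[D-cy*.041,.098]))
E
```

```text
(array([0.5311, 0.212 , 0.2962]), 0.0011)
handle dir -13.505262675369163 0.08785966766695133
9.0 [0.50839091 0.125204   0.088     ] |w| 0.22670793484156032 along,perp 0.08927987753206122 0.008851620641741317 ang 1.9758962828393891 hinge px [[199.61260946 217.99231117]] catch [[293.633672   231.19024146]] [[277.75770494 193.38823104]]
10.0 [0.51104182 0.12476039 0.088     ] |w| 0.2266281524257212 along,perp 0.08939730690942886 0.004604453196341717 ang 1.9763726017863468 hinge px [[199.84907526 216.71161145]] catch [[293.57937528 231.53857502]] [[277.93742195 193.20431822]]
11.0 [0.51368459 0.12427059 0.088     ] |w| 0.22659873500605668 along,perp 0.08944059510926924 0.0003558831898941503 ang 1.9765481389610837 hinge px [[200.10770972 215.43556042]] catch [[293.51895827 231.88597792]] [[278.12174183 193.02268856]]
12.000000000000002 [0.5163184  0.12373473 0.088     ] |w| 0.22661971115673543 along,perp 0.08940972894557732 -0.0038927952220205505 ang 1.9764229768620982 hinge px [[200.38841035 214.16453329]] catch [[293.45243759 232.23234346]] [[278.3106047  192.84339072]]
13.0 [0.51894246 0.12315299 0.088     ] |w| 0.22669106050149057 along,perp 0.08930471782048557 -0.008140287850800362 ang 1.9759970566572242 hinge px [[200.69106841 212.89890295]] catch [[293.37983174 232.57756517]] [[278.50394963 192.66647259]]
```

Emit:
jog_arm:
  rows:
    - {"dp":[0.05,-0.115,0],"delta_rot":[0,0,-0.18],"fingers":0.8}
    - {"dp":[0.1,-0.23,0],"delta_rot":[0,0,-0.36],"fingers":0.8}
    - {"dp":[0.368,-0.847,-0.06],"delta_rot":[0,0,-1.492],"fingers":0.8}
    - {"dp":[0.368,-0.847,-0.06],"delta_rot":[0,0,-1.492],"fingers":0.8}
    - {"dp":[0.368,-0.847,-0.06],"delta_rot":[0,0,-1.492],"fingers":0.8}
    - {"dp":[0.368,-0.847,-0.06],"delta_rot":[0,0,-1.492],"fingers":0.8}
    - {"dp":[0.368,-0.847,-0.06],"delta_rot":[0,0,-1.492],"fingers":0.8}
    - {"dp":[0.368,-0.847,-0.06],"delta_rot":[0,0,-1.492],"fingers":0.8}
    - {"dp":[0.368,-0.847,-0.06],"delta_rot":[0,0,-1.492],"fingers":0.8}
    - {"dp":[0.368,-0.847,-0.06],"delta_rot":[0,0,-1.492],"fingers":0.8}
    - {"dp":[0.368,-0.847,-0.06],"delta_rot":[0,0,-1.492],"fingers":0.8}
    - {"dp":[0.368,-0.847,-0.06],"delta_rot":[0,0,-1.492],"fingers":0.8}
    - {"dp":[0.368,-0.847,-0.06],"delta_rot":[0,0,-1.492],"fingers":0.8}
    - {"dp":[0.368,-0.847,-0.06],"delta_rot":[0,0,-1.492],"fingers":0.8}
    - {"dp":[0.368,-0.847,-0.06],"delta_rot":[0,0,-1.492],"fingers":0.8}
    - {"dp":[0.368,-0.847,-0.06],"delta_rot":[0,0,-1.492],"fingers":0.8}
    - {"dp":[0.368,-0.847,-0.06],"delta_rot":[0,0,-1.492],"fingers":0.8}
    - {"dp":[0.368,-0.847,-0.06],"delta_rot":[0,0,-1.492],"fingers":0.8}
    - {"dp":[0.368,-0.847,-0.06],"delta_rot":[0,0,-1.492],"fingers":0.8}
  grip_force: 40

```text
time: 2.48
ee_pos: [0.5344, -0.2433, 0.3449]
tcp_rot: [3.142, -0.0, 1.381]
wrist_force: [0.1, -0.1, 0.2]
opening: 0.0682
grasp_force: 0.0
```

Emit:
jog_arm:
  rows:
    - {"dp":[0,0,-0.04],"fingers":0.8}
    - {"dp":[0,0,-0.08],"fingers":0.8}
    - {"dp":[0,0,-0.11],"fingers":0.8}
    - {"dp":[0,0,-0.125],"fingers":0.8}
    - {"dp":[0,0,-0.134],"fingers":0.8}
    - {"dp":[0,0,-0.134],"fingers":0.8}
    - {"dp":[0,0,-0.134],"fingers":0.4}
    - {"dp":[0,0,-0.134],"fingers":0.3}
    - {"dp":[0,0,-0.134],"fingers":0.2}
    - {"dp":[0,0,-0.134],"fingers":0.2}
    - {"dp":[0,0,-0.134],"fingers":0.2}
    - {"dp":[0,0,-0.134],"fingers":0.2}

```text
invalid input
```

```bash
python3 - <<'E'
from h import *
a=save("scene","pics/s1.png");s=r.sense();print(s["opening"],s["grasp_force"],s["ee_pos"],s["wrist_force"])
b=r.capture("top")
o=np.hstack([cv2.resize(a[130:270,120:320],(440,308)),cv2.resize(b[150:270,300:470],(340,240)).copy() if 0 else cv2.resize(b[150:270,320:460],(359,308))])
cv2.imwrite("pics/c1.png",o[:,:,::-1])
E
```

```text
0.0681681260866436 0.0 [ 0.53446681 -0.24349747  0.34498884] [ 0.23436716 -0.45732601 -0.33164458]
```

View pics/c1.png

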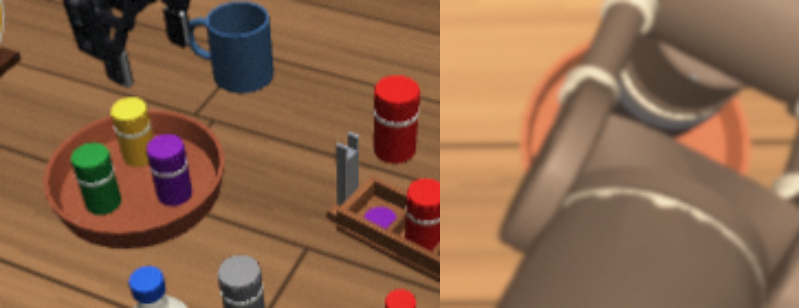

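The call was refused because every row needs `delta_rot`. The picture shows the gripper still above the dish and the jars untouched, with the purple jar at crop (170,170). I'll resend with that field.

Emit:
jog_arm:
  rows:
    - {"dp":[0,0,-0.04],"delta_rot":[0,0,0],"fingers":0.8}
    - {"dp":[0,-0.001,-0.08],"delta_rot":[0,0,0],"fingers":0.8}
    - {"dp":[0,-0.001,-0.11],"delta_rot":[0,0,0],"fingers":0.8}
    - {"dp":[0,-0.001,-0.125],"delta_rot":[0,0,0],"fingers":0.8}
    - {"dp":[0,-0.001,-0.134],"delta_rot":[0,0,0],"fingers":0.8}
    - {"dp":[0,-0.001,-0.134],"delta_rot":[0,0,0],"fingers":0.8}
    - {"dp":[0,-0.001,-0.134],"delta_rot":[0,0,0],"fingers":0.4}
    - {"dp":[0,-0.001,-0.134],"delta_rot":[0,0,0],"fingers":0.3}
    - {"dp":[0,-0.001,-0.134],"delta_rot":[0,0,0],"fingers":0.2}
    - {"dp":[0,-0.001,-0.134],"delta_rot":[0,0,0],"fingers":0.2}
    - {"dp":[0,-0.001,-0.134],"delta_rot":[0,0,0],"fingers":0.2}
    - {"dp":[0,-0.001,-0.134],"delta_rot":[0,0,0],"fingers":0.2}
  grip_force: 40

```text
time: 4.08
ee_pos: [0.5354, -0.246, 0.212]
tcp_rot: [3.139, 0.001, 1.38]
wrist_force: [0.1, 0.3, 6.0]
opening: 0.0372
grasp_force: 40.2
```

Emit:
jog_arm:
  rows:
    - {"dp":[0,0,0.03],"delta_rot":[0,0,0],"fingers":0.2}
    - {"dp":[0,0,0.07],"delta_rot":[0,0,0],"fingers":0.2}
    - {"dp":[0,0,0.11],"delta_rot":[0,0,0],"fingers":0.2}
    - {"dp":[0,0,0.13],"delta_rot":[0,0,0],"fingers":0.2}
    - {"dp":[-0.01,0.03,0.13],"delta_rot":[0,0,0],"fingers":0.2}
    - {"dp":[-0.02,0.07,0.13],"delta_rot":[0,0,0],"fingers":0.2}
    - {"dp":[-0.03,0.12,0.13],"delta_rot":[0,0,0],"fingers":0.2}
    - {"dp":[-0.04,0.17,0.13],"delta_rot":[0,0,0],"fingers":0.2}
    - {"dp":[-0.048,0.205,0.13],"delta_rot":[0,0,0],"fingers":0.2}
    - {"dp":[-0.051,0.219,0.13],"delta_rot":[0,0,0],"fingers":0.2}
    - {"dp":[-0.051,0.219,0.13],"delta_rot":[0,0,0],"fingers":0.2}
    - {"dp":[-0.051,0.219,0.1],"delta_rot":[0,0,0],"fingers":0.2}
    - {"dp":[-0.051,0.219,0.06],"delta_rot":[0,0,0],"fingers":0.2}
    - {"dp":[-0.051,0.219,0.045],"delta_rot":[0,0,0],"fingers":0.2}
    - {"dp":[-0.051,0.219,0.045],"delta_rot":[0,0,0],"fingers":0.2}
    - {"dp":[-0.051,0.219,0.045],"delta_rot":[0,0,0],"fingers":0.2}

```text
time: 6.08
ee_pos: [0.4846, -0.0271, 0.2568]
tcp_rot: [3.139, -0.0, 1.379]
wrist_force: [0.4, 0.1, -0.6]
opening: 0.0368
grasp_force: 40.3
```

```bash
python3 - <<'E'
from h import *
a=save("scene","pics/s2.png");s=r.sense();print(s["opening"],s["grasp_force"],s["ee_pos"],s["wrist_force"])
D=np.array([.4843,-.0269]);print(proj("scene",[[*D,.008],[*D,.049],[*D,.119]]))
cv2.imwrite("pics/c2.png",cv2.resize(a[120:280,220:420],(750,600),interpolation=cv2.INTER_CUBIC)[:,:,::-1])
E
```

```text
0.03711780877953361 40.33174235658407 [ 0.48469549 -0.02702913  0.25712058] [ 0.23141899 -0.28109861 -1.14131733]
[[293.00993921 229.1038936 ]
 [293.425566   216.46755338]
 [294.20087975 192.83952725]]
```

View pics/c2.png

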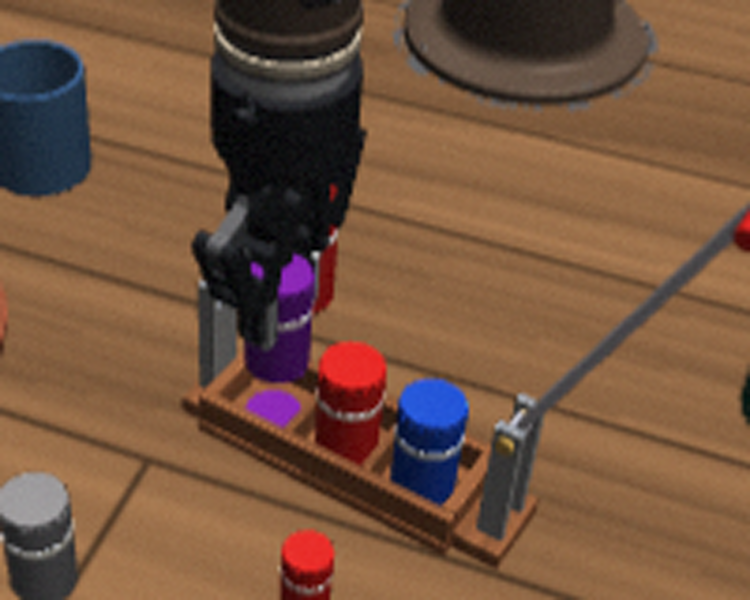

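The purple jar is held upright over its slot. Its underside is centred at crop (277,362), where the projection gives (275,362). I'll lower it.

Emit:
jog_arm:
  rows:
    - {"dp":[0,0,-0.015],"delta_rot":[0,0,0],"fingers":0.2}
    - {"dp":[0,0,-0.028],"delta_rot":[0,0,0],"fingers":0.2}
    - {"dp":[0,0,-0.036],"delta_rot":[0,0,0],"fingers":0.2}
    - {"dp":[0,0,-0.04],"delta_rot":[0,0,0],"fingers":0.2}
    - {"dp":[0,0,-0.042],"delta_rot":[0,0,0],"fingers":0.2}
    - {"dp":[0,0,-0.043],"delta_rot":[0,0,0],"fingers":0.2}
    - {"dp":[0,0,-0.043],"delta_rot":[0,0,0],"fingers":0.2}

```text
time: 7.0
ee_pos: [0.4835, -0.0265, 0.2139]
tcp_rot: [-3.139, 0.0, 1.38]
wrist_force: [-3.8, 1.4, 9.9]
opening: 0.0368
grasp_force: 41.0
```

Emit:
jog_arm:
  rows:
    - {"dp":[0,0,0.001],"delta_rot":[0,0,0],"fingers":0.45}
    - {"dp":[0,0,0.001],"delta_rot":[0,0,0],"fingers":0.55}
    - {"dp":[0,0,0.001],"delta_rot":[0,0,0],"fingers":0.7}
    - {"dp":[0,0,0.001],"delta_rot":[0,0,0],"fingers":0.75}
    - {"dp":[0,0,0.001],"delta_rot":[0,0,0],"fingers":0.75}
    - {"dp":[0,0,0.03],"delta_rot":[0,0,0],"fingers":0.75}
    - {"dp":[0,0,0.08],"delta_rot":[0,0,0],"fingers":0.75}
    - {"dp":[0,0,0.14],"delta_rot":[0,0,0],"fingers":0.75}
    - {"dp":[0,0,0.2],"delta_rot":[0,0,0],"fingers":0.75}
    - {"dp":[0,0,0.25],"delta_rot":[0,0,0],"fingers":0.75}
    - {"dp":[0,0,0.28],"delta_rot":[0,0,0],"fingers":0.75}
    - {"dp":[0,0,0.28],"delta_rot":[0,0,0],"fingers":0.75}

```text
time: 8.5
ee_pos: [0.4842, -0.0267, 0.4958]
tcp_rot: [3.135, -0.0, 1.38]
wrist_force: [-0.6, 0.1, -0.3]
opening: 0.0638
grasp_force: 0.0
```

```bash
python3 - <<'E'
from h import *
a=save("scene","pics/s3.png");s=r.sense();print(s["ee_pos"],s["wrist_force"],s["qpos"])
D=np.array([.4843,-.0269]);print(proj("scene",[[*D,.078],[.5311,.212,.2962]]))
h=cv2.cvtColor(np.ascontiguousarray(a[:,:,::-1]),cv2.COLOR_BGR2HSV)
m=cv2.inRange(h,(130,120,50),(155,255,255));k,l,st,c=cv2.connectedComponentsWithStats(m)
print([(c[i].round(1),st[i]) for i in range(1,k) if st[i][4]>25])
# arc plan
th=np.radians(11);cy=np.array([np.sin(th),np.cos(th)]);cx=np.array([cy[1],-cy[0]]);H=D+cy*.154
for ang in (1.976,1.7,1.4,1.1,.8,.5,.25,0,-.01):
    for off in(.03,-.03):
        p=H-cy*.227*np.cos(ang)+cx*off;print(ang,off,np.r_[p,.088+.227*np.sin(ang)+.155].round(4))
E
```

```text
[ 0.48364294 -0.02661231  0.49333749] [-0.53213606  0.09585646  0.0922148 ] [-1.44888313e-01 -4.41578090e-02  1.85076321e+00 -2.98590594e-05
  1.33285099e+00  4.60922687e-02]
[[293.73616432 207.01072715]
 [430.24146871 165.84370913]]
[(array([72.5, 86.9]), array([  51,   63,   48,   59, 1526], dtype=int32)), (array([294.8, 209.7]), array([286, 201,  17,  19, 239], dtype=int32)), (array([296.3, 225.8]), array([290, 219,  13,  14,  96], dtype=int32)), (array([158. , 330.2]), array([139, 314,  38,  35, 738], dtype=int32))]
1.976 0.03 [0.5602 0.2064 0.4516]
1.976 -0.03 [0.5013 0.2178 0.4516]
1.7 0.03 [0.5487 0.1473 0.4681]
1.7 -0.03 [0.4898 0.1587 0.4681]
1.4 0.03 [0.5358 0.0807 0.4667]
1.4 -0.03 [0.4769 0.0921 0.4667]
1.1 0.03 [0.5235 0.0175 0.4453]
1.1 -0.03 [0.4646 0.0289 0.4453]
0.8 0.03 [ 0.513  -0.0367  0.4058]
0.8 -0.03 [ 0.4541 -0.0253  0.4058]
0.5 0.03 [ 0.5051 -0.077   0.3518]
0.5 -0.03 [ 0.4462 -0.0656  0.3518]
0.25 0.03 [ 0.5012 -0.0974  0.2992]
0.25 -0.03 [ 0.4423 -0.0859  0.2992]
0 0.03 [ 0.4998 -0.1043  0.243 ]
0 -0.03 [ 0.4409 -0.0928  0.243 ]
-0.01 0.03 [ 0.4998 -0.1043  0.2407]
-0.01 -0.03 [ 0.4409 -0.0928  0.2407]
```

The jar is seated: the lid plus side blob is at scene (295,210), as expected for the slot. Next I'll rotate the tool by 90° and go above the handle, 30 mm to the crate's -x side of the bar.

Emit:
jog_arm:
  rows:
    - {"dp":[0,0,0.04],"delta_rot":[0,0,0.18],"fingers":0.5}
    - {"dp":[0,0.04,0.04],"delta_rot":[0,0,0.36],"fingers":0.5}
    - {"dp":[0,0.08,0.04],"delta_rot":[0,0,0.54],"fingers":0.5}
    - {"dp":[0.01,0.12,0.04],"delta_rot":[0,0,0.72],"fingers":0.5}
    - {"dp":[0.01,0.16,0.04],"delta_rot":[0,0,0.9],"fingers":0.5}
    - {"dp":[0.015,0.2,0.04],"delta_rot":[0,0,1.08],"fingers":0.5}
    - {"dp":[0.017,0.23,0.04],"delta_rot":[0,0,1.26],"fingers":0.5}
    - {"dp":[0.017,0.245,0.04],"delta_rot":[0,0,1.44],"fingers":0.5}
    - {"dp":[0.017,0.245,0.04],"delta_rot":[0,0,1.571],"fingers":0.5}
    - {"dp":[0.017,0.245,0.04],"delta_rot":[0,0,1.571],"fingers":0.5}
    - {"dp":[0.017,0.245,0.04],"delta_rot":[0,0,1.571],"fingers":0.5}
  grip_force: 20

```text
time: 9.93
ee_pos: [0.5005, 0.2182, 0.531]
tcp_rot: [-3.14, -0.002, 2.949]
wrist_force: [0.6, 1.2, 0.4]
opening: 0.0431
grasp_force: 0.0
```

```bash
python3 - <<'E'
from h import *
a=save("scene","pics/s4.png");s=r.sense();print(s["opening"],s["ee_pos"],s["tcp_rot"],s["wrist_force"])
cv2.imwrite("pics/c4.png",cv2.resize(a[60:240,250:500],(800,576),interpolation=cv2.INTER_CUBIC)[:,:,::-1])
E
```

```text
0.04278121181167851 [0.50055693 0.21811607 0.53152892] [-3.14063950e+00 -1.66831212e-03  2.94886787e+00] [ 0.07738999 -1.06177163  0.0332345 ]
```

View pics/c4.png

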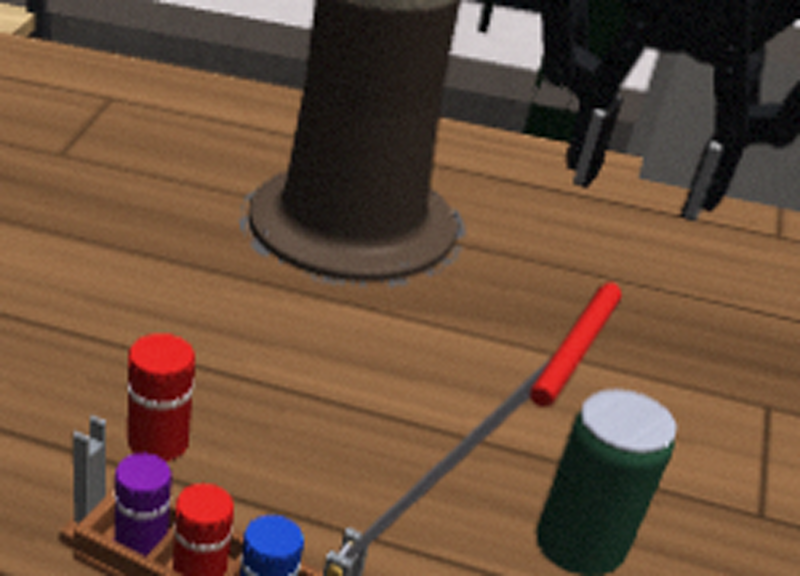

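The purple jar stands in its slot at crop (143,500). The open fingers at crop (590,160) and (710,190) are above the handle, on its far half. I'll descend and pinch the handle.

Emit:
jog_arm:
  rows:
    - {"dp":[0,0,-0.03],"delta_rot":[0,0,0],"fingers":0.5}
    - {"dp":[0,0,-0.055],"delta_rot":[0,0,0],"fingers":0.5}
    - {"dp":[0,0,-0.075],"delta_rot":[0,0,0],"fingers":0.5}
    - {"dp":[0,0,-0.081],"delta_rot":[0,0,0],"fingers":0.5}
    - {"dp":[0,0,-0.081],"delta_rot":[0,0,0],"fingers":0.5}
    - {"dp":[0,0,-0.081],"delta_rot":[0,0,0],"fingers":0.3}
    - {"dp":[0,0,-0.081],"delta_rot":[0,0,0],"fingers":0.2}
    - {"dp":[0,0,-0.081],"delta_rot":[0,0,0],"fingers":0.1}
    - {"dp":[0,0,-0.081],"delta_rot":[0,0,0],"fingers":0.02}
    - {"dp":[0,0,-0.081],"delta_rot":[0,0,0],"fingers":0.02}
    - {"dp":[0,0,-0.081],"delta_rot":[0,0,0],"fingers":0.02}
  grip_force: 20

```text
time: 11.35
ee_pos: [0.5009, 0.2186, 0.4525]
tcp_rot: [3.14, 0.001, 2.951]
wrist_force: [-0.3, 1.6, 3.3]
opening: 0.0112
grasp_force: 19.8
```

Emit:
jog_arm:
  rows:
    - {"dp":[-0.0025,-0.013,0.005],"delta_rot":[0,0,0],"fingers":0.02}
    - {"dp":[-0.005,-0.026,0.0096],"delta_rot":[0,0,0],"fingers":0.02}
    - {"dp":[-0.008,-0.0425,0.0135],"delta_rot":[0,0,0],"fingers":0.02}
    - {"dp":[-0.0115,-0.059,0.0165],"delta_rot":[0,0,0],"fingers":0.02}
    - {"dp":[-0.0148,-0.0757,0.018],"delta_rot":[0,0,0],"fingers":0.02}
    - {"dp":[-0.018,-0.0925,0.0184],"delta_rot":[0,0,0],"fingers":0.02}
    - {"dp":[-0.0213,-0.109,0.0174],"delta_rot":[0,0,0],"fingers":0.02}
    - {"dp":[-0.0245,-0.1258,0.0151],"delta_rot":[0,0,0],"fingers":0.02}
    - {"dp":[-0.0277,-0.142,0.0115],"delta_rot":[0,0,0],"fingers":0.02}
    - {"dp":[-0.0308,-0.1582,0.0068],"delta_rot":[0,0,0],"fingers":0.02}
    - {"dp":[-0.0338,-0.1738,0.0008],"delta_rot":[0,0,0],"fingers":0.02}
    - {"dp":[-0.0368,-0.189,-0.0063],"delta_rot":[0,0,0],"fingers":0.02}
    - {"dp":[-0.0368,-0.189,-0.0063],"delta_rot":[0,0,0],"fingers":0.02}

```text
time: 12.98
ee_pos: [0.4634, 0.0281, 0.4445]
tcp_rot: [-3.14, -0.002, 2.949]
wrist_force: [-0.3, -0.9, -0.6]
opening: 0.0107
grasp_force: 20.6
```

Emit:
jog_arm:
  rows:
    - {"dp":[-0.0028,-0.0145,-0.0085],"delta_rot":[0,0,0],"fingers":0.02}
    - {"dp":[-0.0055,-0.0285,-0.0177],"delta_rot":[0,0,0],"fingers":0.02}
    - {"dp":[-0.008,-0.0415,-0.0283],"delta_rot":[0,0,0],"fingers":0.02}
    - {"dp":[-0.0105,-0.0542,-0.0395],"delta_rot":[0,0,0],"fingers":0.02}
    - {"dp":[-0.0127,-0.0655,-0.052],"delta_rot":[0,0,0],"fingers":0.02}
    - {"dp":[-0.0148,-0.0763,-0.0649],"delta_rot":[0,0,0],"fingers":0.02}
    - {"dp":[-0.0167,-0.0857,-0.079],"delta_rot":[0,0,0],"fingers":0.02}
    - {"dp":[-0.0184,-0.0945,-0.0935],"delta_rot":[0,0,0],"fingers":0.02}
    - {"dp":[-0.0198,-0.1018,-0.1088],"delta_rot":[0,0,0],"fingers":0.02}
    - {"dp":[-0.021,-0.1082,-0.1245],"delta_rot":[0,0,0],"fingers":0.02}
    - {"dp":[-0.022,-0.1132,-0.1407],"delta_rot":[0,0,0],"fingers":0.02}
    - {"dp":[-0.0228,-0.1173,-0.1572],"delta_rot":[0,0,0],"fingers":0.02}
    - {"dp":[-0.0235,-0.1207,-0.1796],"delta_rot":[0,0,0],"fingers":0.02}
    - {"dp":[-0.0235,-0.1207,-0.1796],"delta_rot":[0,0,0],"fingers":0.02}

```text
time: 14.72
ee_pos: [0.4398, -0.092, 0.2641]
tcp_rot: [-3.14, -0.002, 2.952]
wrist_force: [-4.7, -4.1, 0.4]
opening: 0.0111
grasp_force: 22.6
```

Emit:
jog_arm:
  rows:
    - {"dp":[0,-0.0005,-0.008],"delta_rot":[0,0,0],"fingers":0.02}
    - {"dp":[0,-0.001,-0.016],"delta_rot":[0,0,0],"fingers":0.02}
    - {"dp":[0,-0.001,-0.022],"delta_rot":[0,0,0],"fingers":0.02}
    - {"dp":[0,-0.001,-0.024],"delta_rot":[0,0,0],"fingers":0.02}
    - {"dp":[0,-0.001,-0.024],"delta_rot":[0,0,0],"fingers":0.02}
    - {"dp":[0,-0.001,-0.024],"delta_rot":[0,0,0],"fingers":0.02}

```text
time: 15.48
ee_pos: [0.4396, -0.0932, 0.2418]
tcp_rot: [-3.138, -0.002, 2.953]
wrist_force: [-6.2, -7.1, -0.2]
opening: 0.0108
grasp_force: 22.8
```

Emit:
jog_arm:
  rows:
    - {"dp":[0,0,-0.002],"delta_rot":[0,0,0],"fingers":0.02}
    - {"dp":[0,0,-0.004],"delta_rot":[0,0,0],"fingers":0.02}
    - {"dp":[0,0,-0.005],"delta_rot":[0,0,0],"fingers":0.02}
    - {"dp":[0,0,-0.005],"delta_rot":[0,0,0],"fingers":0.02}

```text
time: 15.98
ee_pos: [0.4396, -0.0933, 0.2368]
tcp_rot: [-3.138, -0.002, 2.953]
wrist_force: [-7.0, -7.0, 0.3]
opening: 0.0113
grasp_force: 23.0
```

```bash
python3 - <<'E'
from h import *
a=save("scene","pics/s5.png");s=r.sense();print(s["ee_pos"],s["wrist_force"],s["grasp_force"])
cv2.imwrite("pics/c5.png",cv2.resize(a[130:280,220:400],(720,600),interpolation=cv2.INTER_CUBIC)[:,:,::-1])
E
```

```text
[ 0.43965611 -0.09331708  0.23685542] [-6.41582169 -6.63656524  0.39661315] 22.988657355308533
```

View pics/c5.png

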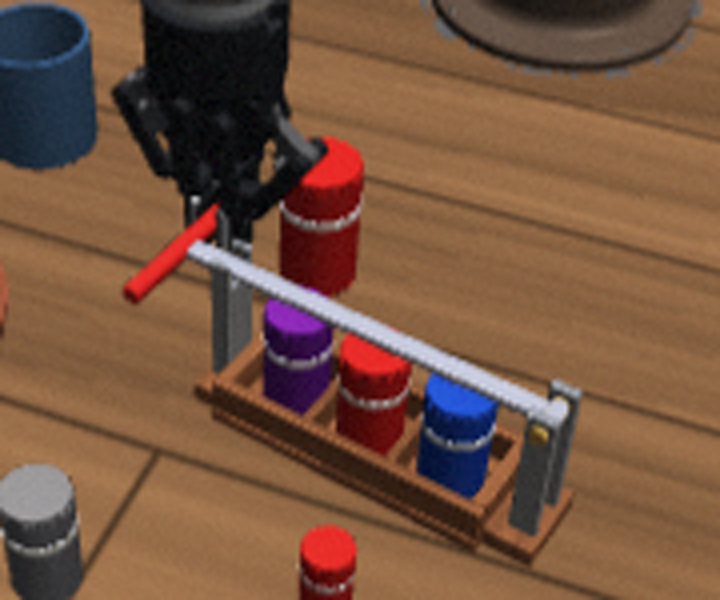

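The bar appears to lie across the jars to the catch. The handle's near end is at crop (130,293), i.e. scene (252.5,203). I'll release, retreat up and check the angle.

Emit:
jog_arm:
  rows:
    - {"dp":[0,0,0],"delta_rot":[0,0,0],"fingers":0.2}
    - {"dp":[0,0,0],"delta_rot":[0,0,0],"fingers":0.4}
    - {"dp":[0,0,0],"delta_rot":[0,0,0],"fingers":0.4}
    - {"dp":[0,0,0],"delta_rot":[0,0,0],"fingers":0.4}
    - {"dp":[0,0,0.02],"delta_rot":[0,0,0],"fingers":0.4}
    - {"dp":[0,0,0.05],"delta_rot":[0,0,0],"fingers":0.4}
    - {"dp":[0,0,0.1],"delta_rot":[0,0,0],"fingers":0.4}
    - {"dp":[-0.05,0,0.15],"delta_rot":[0,0,0],"fingers":0.4}
    - {"dp":[-0.1,0,0.18],"delta_rot":[0,0,0],"fingers":0.4}
    - {"dp":[-0.1,0,0.18],"delta_rot":[0,0,0],"fingers":0.4}
    - {"dp":[-0.1,0,0.18],"delta_rot":[0,0,0],"fingers":0.4}

```text
time: 17.4
ee_pos: [0.3403, -0.0923, 0.417]
tcp_rot: [-3.141, 0.002, 2.95]
wrist_force: [-0.4, -0.2, -0.8]
opening: 0.0342
grasp_force: 0.0
```

```bash
python3 - <<'E'
from h import *
a=save("scene","pics/s6.png");s=r.sense();print(s["ee_pos"],s["wrist_force"])
D=np.array([.4843,-.0269]);th=np.radians(11);cy=np.array([np.sin(th),np.cos(th)]);cx=np.array([cy[1],-cy[0]]);H=D+cy*.154
for n in (0,.03,.06,.1):
    p=H-cy*.227*np.cos(n);z=.088+.227*np.sin(n)
    print(n,proj("scene",[[*(p+cx*.05),z],[*p,z],[*(p-cx*.05),z]]).round(1).tolist())
h=cv2.cvtColor(np.ascontiguousarray(a[:,:,::-1]),cv2.COLOR_BGR2HSV)
m=cv2.inRange(h,(0,200,100),(7,255,255))|cv2.inRange(h,(172,200,100),(180,255,255))
for c in cv2.findContours(m,cv2.RETR_EXTERNAL,cv2.CHAIN_APPROX_NONE)[0]:
    if cv2.contourArea(c)>25: print([np.round(q,1) for q in cv2.minAreaRect(c)],cv2.boundingRect(c))
cv2.imwrite("pics/c6.png",cv2.resize(a[130:280,220:400],(720,600),interpolation=cv2.INTER_CUBIC)[:,:,::-1])
E
```

```text
[ 0.34059108 -0.0922821   0.41630476] [-0.08377181  0.14712     0.15002364]
0 [[252.7, 203.7], [266.3, 191.0], [279.0, 179.2]]
0.03 [[252.6, 201.4], [266.3, 188.7], [279.0, 176.9]]
0.06 [[252.5, 199.1], [266.3, 186.4], [279.1, 174.6]]
0.1 [[252.6, 196.1], [266.5, 183.4], [279.4, 171.6]]
[array([161.7, 370.9]), array([26.2, 34.1]), np.float64(31.0)] (142, 353, 39, 37)
[array([301.8, 267.6]), array([13.9, 12. ]), np.float64(18.4)] (295, 262, 14, 14)
[array([312.8, 220.9]), array([18.3,  8. ]), np.float64(26.6)] (305, 214, 18, 15)
[array([305.5, 194.5]), array([15.,  5.]), np.float64(90.0)] (303, 187, 6, 16)
[array([265.4, 190.9]), array([ 4.7, 36.2]), np.float64(47.0)] (251, 178, 29, 27)
[array([301.6, 171.8]), array([21.6, 15.3]), np.float64(35.5)] (290, 165, 21, 19)
[array([ 87., 129.]), array([14., 12.]), np.float64(90.0)] (81, 122, 13, 15)
[array([136. ,  47.5]), array([ 6., 11.]), np.float64(0.0)] (133, 42, 7, 12)
```

View pics/c6.png

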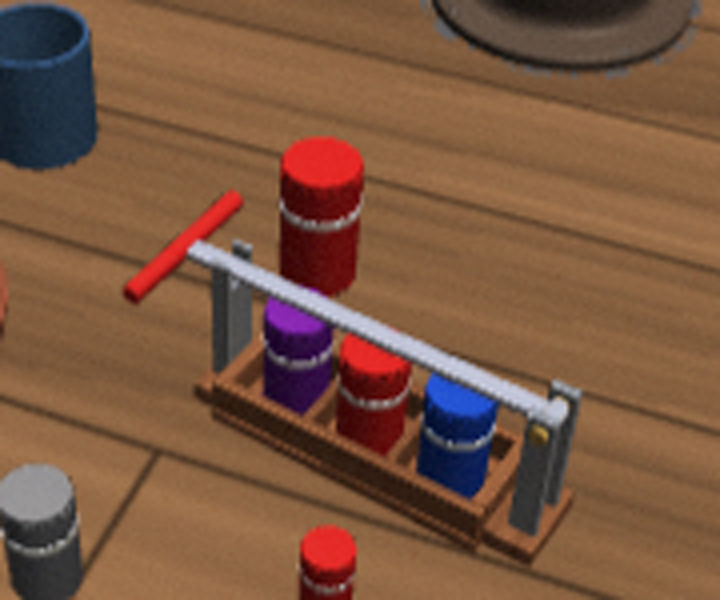

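Measured handle centre (265.4,190.9) matches angle 0, where the prediction is (266.3,191.0). I'll zoom in on the catch to confirm the bar is between the prongs.

```bash
python3 - <<'E'
from h import *
a=cv2.imread("pics/s6.png");t=r.capture("top")[:,:,::-1];a0=cv2.imread("pics/scene0.png")
D=np.array([.4843,-.0269]);th=np.radians(11);cy=np.array([np.sin(th),np.cos(th)]);cx=np.array([cy[1],-cy[0]]);C=D-cy*.041
print(proj("scene",[[*(C+cx*x),z] for x in(-9,0,9) for z in(.088,.098) for x in [x/1000]]).round(1).tolist())
f=lambda i,x,y:cv2.resize(i[y:y+40,x:x+40],(390,390),interpolation=cv2.INTER_CUBIC)
cv2.imwrite("pics/c7.png",np.hstack([f(a0,260,180),f(a,260,180)]))
t2=t
cv2.imwrite("pics/top7.png",np.ascontiguousarray(t))
h=cv2.cvtColor(np.ascontiguousarray(t),cv2.COLOR_BGR2HSV);m=cv2.inRange(h,(0,190,100),(7,255,255))|cv2.inRange(h,(172,190,100),(180,255,255))
for c in cv2.findContours(m,cv2.RETR_EXTERNAL,cv2.CHAIN_APPROX_NONE)[0]:
    if cv2.contourArea(c)>25: print([np.round(q,1) for q in cv2.minAreaRect(c)])
p=H=D+cy*.154
print([(n,proj("top",[*(H-cy*.227*np.cos(n)),.088+.227*np.sin(n)]).round(1).tolist()) for n in(0,.06)])
E
```

```text
[[280.5, 194.2], [278.1, 193.0], [278.1, 196.4], [278.1, 193.0], [275.8, 198.7], [278.1, 193.0]]
[array([309.2, 235.5]), array([ 4.5, 46.1]), np.float64(10.0)]
[array([308.5,  61.5]), array([15., 21.]), np.float64(0.0)]
[(0, [[309.0, 235.2]]), (0.06, [[309.0, 234.5]])]
```

View pics/c7.png

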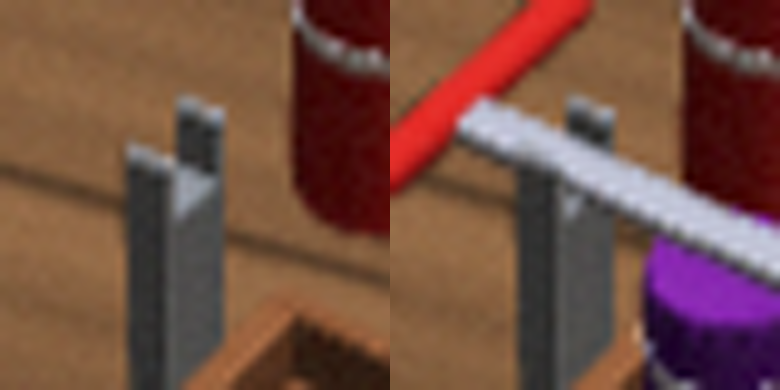

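In the right-hand crop the bar crosses the fork at (566,158). A seated bar (z = 88 mm) predicts (566,160), and one lying on top of the prongs would be near y = 117. The top view also agrees, at (309.2,235.5) against (309.0,235.2). The bar is home and the arm is clear, so I'll hand in.

```bash
python3 -c "
from rig import r
print(r.hand_in())"
```

```text
the job is handed in; nothing more can be done
None
```

I set the purple jar upright in the dotted slot, closed the bar into its forked catch and released it, and handed the job in at about 17.5 s of the 64 s allowed; the hand-in returned no verdict.

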